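# Set the ratchet lid stand to its third click and lay the saucepan lid on it

## Robot

A 6-joint arm with a two-finger parallel gripper is mounted at the origin on the work surface. World frame = base frame: x ahead of the robot, y to its left, z up, the work surface at z = 0. Lengths are in mm, angles in degrees, forces in N, time in s.
With the tool pointing down it reaches from about 300 to 850 mm from the base axis. Payload 4.2 kg.
Tool frame: the origin (TCP) lies at the very end of the fingers, on their centre line; the grasp point (between the pads) lies env.pinch_z behind it (env.pinch_z is the distance from the TCP to the grasp point, in mm); z points along the fingers, y is the line along which they close (so a half turn about z gives the same grasp; the last joint's range is limited). The gripper opens to 91 mm and grips with 3 to 60 N. Pads are 32 mm wide; open, the fingers measure 118 mm over their backs; the gripper's body (76 mm by 178 mm) begins 60 mm behind the grasp point.
Start: joints at [68.067, 18.312, 89.639, -0, 72.044, -1.146], TCP at [204.067, 537.587, 213.976] pointing down, gripper open.
Joint ranges: [-177.97, 177.97], [-48.28, 115.42], [12.27, 149.76], [-77.06, 257.06], [2.81, 150.46], [-146.56, 146.56]. Speed limits (degrees/s): [147.25, 147.25, 180, 180, 180, 180].

## Interface

Orientations are given as [roll, pitch, yaw] about the fixed x, y, z axes, in that order (R = Rz(yaw) Ry(pitch) Rx(roll)).
In Python, from workcell import state, vision, job_done, env gives the robot as it stands.
- The arm moves only by the tool servo_tool, never from a script. Its argument "rows" is a list of rows, each a list of 5 numbers: the shift along the tool's x, y, z scaled (see below), then the turn about the tool's z scaled (see below), then the opening, from 0 (shut) to 1 (fully open). A call has 1 to 20 rows; each row is the pose to reach, as a shift and turn from the pose commanded when the call began, along the tool's axes at that moment; what a row does not reach only later rows make up. The controller multiplies each number of a shift by 200 mm and each number of a turn by 90 degrees. A row lasts 1/12 s, in which the tool goes at most 41.7 mm and 7.16 degrees, less where a joint would pass 70% of its speed; a pose out of reach is approached as far as the arm can. A call with a number of a shift or a turn outside -1 to 1 is refused whole. A call with a gripper value outside its range is refused whole. The fingers move at their own pace and stop on an object; "force" is the grip in N (left out, the last holds). Time passes only in rows, so rows that repeat a pose let the fingers close. It gives the time, the measured TCP pose, the force, the opening and the grip force at its end, in the units of the state.
- state(): the state, without advancing time (a new reading comes with each control period).
- vision.grab_frame(name): name is "side" or "top" or "wrist"; returns the picture (400x640x3 uint8, red, green, blue); there is no depth.
- vision.camera_info(name): a dict with "vertical_fov" (degrees; the focal length in pixels is half the picture's height over the tangent of half this angle, whatever the lens; pixels are square), "cx", "cy" (the principal point, pixels), "T" (4x4, takes a point from camera to world coordinates). Camera axes: x right, y up, looking along -z (the intrinsics and any distortion apply to the point x, -y, -z); pixel columns grow to the right and rows downward; lengths in mm; the calibration is good to about 2 mm. The wrist camera is an equidistant fisheye: a pixel r from the principal point sees the ray r / f radians off the axis. A picture is of the moment at which its call begins: read the wrist's pose just before it. camera_info takes no time and is no camera call; for the wrist camera it gives the pose at the moment of the call.
- job_done(): hands the job in; it is judged then, once.
The state is a dict: "time_s": time; "qpos": joint angles; "qvel": joint speeds; "effort": joint torques, N m; "ee_pos": TCP position; "ee_rot": TCP orientation; "force": force on the tool from outside, world axes, zero at the start; "torque": the same for the moment, N m; "gripper_width": finger opening in mm; "gripper_force": force on a finger pad.
Only numpy, scipy, OpenCV 4.12 (cv2) and the standard library are available. Lean on these libraries where they do the work, as an engineer would, in place of code of your own. Each camera call takes 0.05 s, during which the arm holds its last target. There are 200 camera calls.

## Task

Pull the stand's ratchet column up by its round wooden head until the pawl has clicked exactly three times, then let go so that the column settles back onto that third notch. After that, lay the saucepan lid, grip upwards, level and centred on the head and let go. Work gently: do not ram the column down on its pawl or press the lid down on it, and leave the other kitchen things where they are.

Things in the scene. Friction and masses are not known exactly. Their poses are not given: they have to be found in the camera images.
- stand: ratchet lid stand, screwed down: dark steel base plate 120 x 100 x 8 mm carrying an aluminium housing 56 mm (x) by 44 mm (y), top 99 mm above the surface. Origin under the base plate, below the column's axis; z up. The base plate is centred on the origin, the housing on x = +8 mm
- head (a point): centre of the round wooden head on top of the column: disc 56 mm across, 16 mm thick, rigid on the column. Grip it across its diameter. With the column down this point is 128 mm above the surface and 21 mm of bare 16 mm square column shows between head and housing
- mouth (a point): centre of the housing's top opening, where the column comes out (fixed). The sprung pawl sits unseen inside, clamped at a height that varies: the first click comes after 11 to 39 mm of rise, each next 10 mm later. Before a click the pull grows 3 to 6 N above the weight over some 5 mm; it drops sharply, even under the weight for 1 to 2 mm, as the pawl snaps under the tooth
- column (a joint): height of the column (0.35 kg), m: 0 = fully down (start), slides straight up to 0.080. It has five teeth 10 mm apart. Let go after a click, it sinks by any excess until the tooth rests on the pawl; let go before the first click, it drops to 0. There is no release: a click too many cannot be undone
- lid_grip (a point): centre of the turned dark wood grip (26 mm across, 36 mm tall) on the axis of the loose aluminium saucepan lid (0.15 to 0.31 kg, 150 mm across). Plate top 22 mm below this point, plate underside (to rest on the head) 25 mm below, skirt edge (on the work surface at the start) 34 mm below. Its z is the lid's axis, up at the start
- bowl: blue melamine mixing bowl, 150 mm across, 65 mm high; origin under its centre; bystander
- spoon: wooden spoon lying flat, 240 mm long; origin under its centre; bystander
- canister: square clear canister with clipped lid, 94 mm wide, 151 mm high; origin under its centre; bystander
- saucepan: aluminium saucepan without lid, 150 mm across, 85 mm high, its 150 mm black handle along its own -y; origin under its centre; bystander
- mug: white mug, 80 mm across, 90 mm high; origin under its centre; bystander
- mill: turned dark wood pepper mill, 54 mm across, 152 mm high; origin under its centre; bystander
- jar: glass jar, 70 mm across, 110 mm high; origin under its centre; bystander
Not all that is in view belongs to the job. Leave any purple look-alike of the part that bears lid_grip alone. What is shaped like the stand but red is not meant.

How it is judged (in metres and radians):
On the way:
1. the column rests on its pawl by its third tooth (three clicks), with the fingers off it and no lid on it (contact force between column_c3 and pawl_c0 above 1 N and contact force between each of the fingers, lid and column below 0.1 N), for 0.3 s.
At the end, for the whole second after the job is handed in: the column rests on its pawl by its third tooth; the lid lies at rest on the head, grip up, level within 0.08 rad, its axis within 15 mm of the head's centre, and is let go (contact force between column_c3 and pawl_c0 above 1 N and horizontal distance between lid_grip and head below 0.015 m and angle between lid_grip's own z axis and vertical below 0.08 rad and contact force between lid and column above 0.7 N and velocity of joint column below 0.01 m/s and linear speed of lid below 0.02 m/s); the robot touches nothing.
It fails at once if the column is rammed down on its pawl with more than 40 N (contact force between column and pawl_c0 above 40 N).
It fails at once if the lid is pressed or dropped on the head with more than 25 N (contact force between lid and column above 25 N).
It fails at once if another kitchen thing is moved by more than 25 mm (distance of any of bowl, spoon, canister, saucepan, mug, mill, jar from where it was at the start of the episode above 0.025 m).
It also fails if it takes over 72 s, if anything falls off the work surface, if the arm or the gripper's body presses on something with over 40 N, if the wrist force passes 120 N, or if a joint passes its speed limit or range.

## Working session

There is one attempt and no reset: what is moved stays moved. The work goes in short steps, Python scripts to look and compute and a tool call to move; the robot and the scene stay as the last step left them, time stands still between calls to the robot, and variables do not carry over. Pictures are saved under pics/ and viewed, at most 10 in all, crops included, and the job is handed in when it is done.

Besides the shell and the picture viewer there is one more tool, called after "Emit:" as name(argument=value, ...) on one line, values as JSON. servo_tool: Moves the arm, as the interface text tells. Its arguments: {"type":"object","properties":{"rows":{"type":"array"},"force":{"type":"number"}},"required":["rows"]}

```bash
mkdir -p pics
python3 - <<'E'
from workcell import state, vision, env
import cv2
s=state();print(s['time_s'],s['ee_pos'],s['ee_rot'],s['force'],env.pinch_z)
for n in ["side","top"]:
    im=vision.grab_frame(n);cv2.imwrite(f"pics/{n}0.png",im[:,:,::-1])
    c=vision.camera_info(n);print(n,c['vertical_fov'],c['cx'],c['cy'],c['T'], [k for k in c])
E
```

```text
0.0 [203.86745347 537.09940833 213.10931331] [-1.79896746e+02 -1.14292769e-03  1.59213202e+02] [-0.5822001   0.66768388 -0.97810555] 18.8
side 44.61883664698365 319.6708526863592 197.50415579621625 [[ 9.95547737e-01  6.13607173e-02 -7.15511449e-02  4.65576931e+02]
 [-9.42532702e-02  6.56199622e-01 -7.48677753e-01 -9.07548254e+02]
 [ 1.01243024e-03  7.52088372e-01  6.59061496e-01  8.98567627e+02]
 [ 0.00000000e+00  0.00000000e+00  0.00000000e+00  1.00000000e+00]] ['vertical_fov', 'cx', 'cy', 'T']
top 48.21809042952874 324.3769819453937 199.33605706384824 [[ 2.15818446e-02  9.90646071e-01 -1.34738957e-01  3.98575749e+02]
 [-9.99737848e-01  2.24150001e-02  4.66936185e-03  6.15098385e+00]
 [ 7.64585871e-03  1.34602862e-01  9.90870128e-01  1.27310115e+03]
 [ 0.00000000e+00  0.00000000e+00  0.00000000e+00  1.00000000e+00]] ['vertical_fov', 'cx', 'cy', 'T']
```

View pics/top0.png

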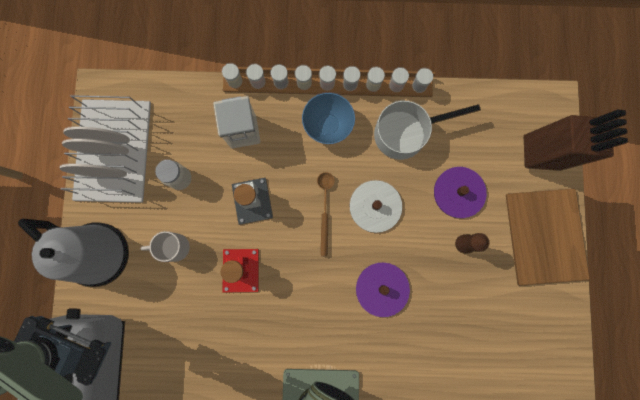

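View pics/side0.png

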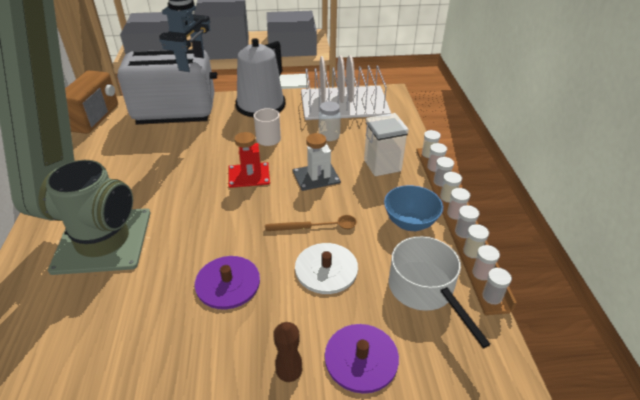

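The top and side views show these candidates:
- **Stand:** the dark-steel one (top 250,198; side 317,165) fits the description. The red one (top 240,270; side 248,165) is the decoy.
- **Lid:** the aluminium one (top 376,206; side 326,267) fits. The purple ones (460,192 and 383,290) are look-alikes.

Next I'll measure and confirm in one crop.

```bash
cat > h.py <<'E'
import numpy as np, cv2
from workcell import state, vision, env
def ray(n,u,v,c=None):
    c=c or vision.camera_info(n); T=np.array(c['T']); f=200/np.tan(np.radians(c['vertical_fov'])/2)
    a=np.array([u-c['cx'],v-c['cy']])
    if n=='wrist':
        r=np.hypot(*a); t=r/f; d=np.array([*(a/max(r,1e-9)*np.sin(t)),np.cos(t)])
    else: d=np.array([*a/f,1])
    return T[:3,3], T[:3,:3]@(d*[1,-1,-1])
def onz(n,u,v,z,c=None):
    o,d=ray(n,u,v,c); return o+d*(z-o[2])/d[2]
def tri(p,q):
    (o1,d1),(o2,d2)=p,q; d1=d1/np.linalg.norm(d1); d2=d2/np.linalg.norm(d2)
    t=np.linalg.lstsq(np.c_[d1,-d2],o2-o1,rcond=None)[0]
    a,b=o1+t[0]*d1,o2+t[1]*d2; return (a+b)/2,np.linalg.norm(a-b)
def blob(m,roi):
    x0,y0,x1,y1=roi; k=np.zeros(m.shape,np.uint8); k[y0:y1,x0:x1]=m[y0:y1,x0:x1]
    n,l,s,c=cv2.connectedComponentsWithStats(k); i=1+np.argmax(s[1:,4]); return c[i],s[i]
E
python3 - <<'E'
from h import *
T=cv2.imread('pics/top0.png');S=cv2.imread('pics/side0.png')
def br(im): 
    h=cv2.cvtColor(im,cv2.COLOR_BGR2HSV); return ((h[...,0]<18)&(h[...,1]>100)&(h[...,2]>20)).astype(np.uint8), h
mt,ht=br(T);ms,hs=br(S)
print(ht[195,245],ht[205,376],hs[141,316],hs[258,326],ht[240,228])
# heads
for name,rt,rs,z in [('head',(233,182,258,208),(304,132,330,148),128),('grip',(368,197,386,213),(318,250,336,269),34)]:
    ct,st=blob(mt,rt);cs,ss=blob(ms,rs)
    print(name,ct,st,cs,ss,tri(ray('top',*ct),ray('side',*cs)),onz('top',*ct,z),onz('side',*cs,z))
# lid disc: bright low-sat
m=((ht[...,1]<60)&(ht[...,2]>120)).astype(np.uint8); c,s=blob(m,(340,170,412,240));print('lid',c,s,onz('top',*c,12))
# base plate dark bluish
m=((ht[...,2]<110)&(ht[...,0]>90)&(ht[...,1]<130)).astype(np.uint8);c,s=blob(m,(225,170,280,230))
k=np.zeros(m.shape,np.uint8);k[170:230,225:280]=m[170:230,225:280]
b=cv2.minAreaRect(cv2.findNonZero(k));print('plate',b,[onz('top',*p,8)[:2].round() for p in cv2.boxPoints(b)],onz('top',*b[0],8))
a=cv2.resize(T[160:250,220:410],None,fx=4,fy=4);a2=cv2.resize(S[120:300,230:370],None,fx=2,fy=2)
o=np.zeros((360+180,760,3),np.uint8);o[:360]=a
cv2.imwrite('pics/crop.png',np.hstack([cv2.resize(T[165:230,220:285],(400,400),interpolation=2),cv2.resize(T[175:240,345:410],(400,400),interpolation=2)]))
E
```

```text
[ 15 143 125] [ 11 132  81] [ 14 156 160] [ 10 148  79] [ 16 112 159]
head [243.59562842 194.53278689] [233 184  22  24 366] [314.1630094  139.56112853] [304 132  26  16 319] (array([559.2489079 , 209.36084617, 130.28979785]), np.float64(4.98633558896258)) [562.09388993 209.87906567 128.        ] [557.01131114 212.11746796 128.        ]
grip [376.6 204.6] [373 201   8   8  50] [326.24528302 258.9245283 ] [323 252   8  15 106] (array([ 554.74156575, -145.89246761,   34.91621737]), np.float64(1.318696559416314)) [ 555.5220389  -145.99915723   34.        ] [ 554.17298813 -145.17165578   34.        ]
lid [375.45550239 206.02440191] [ 350  180   52   53 2090] [ 554.15227363 -145.46666876   12.        ]
plate ((251.98080444335938, 200.9038543701172), (38.24264907836914, 32.163047790527344), 78.69007110595703) [array([605., 264.]), array([626., 175.]), array([518., 149.]), array([498., 238.])] [561.42297726 206.51138318   8.        ]
```

View pics/crop.png

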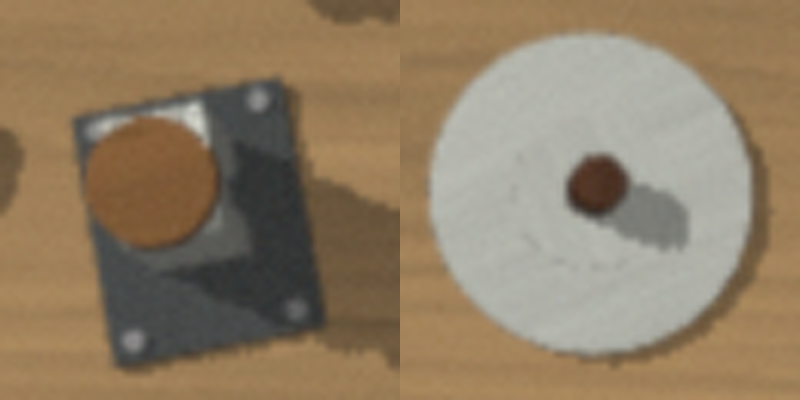

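The crop confirms the dark-steel stand with its wooden head (centre about top 244,194) and the plain aluminium lid with its dark grip (376,205). Both heights agree with the given sizes. I'll set out along a path that stays clear of the kettle.

```bash
cat >> h.py <<'E'
from scipy.spatial.transform import Rotation as Ro
def rel(target,frm=None,rot=None):
    s=state(); R=Ro.from_euler('xyz',s['ee_rot'] if rot is None else rot,degrees=True).as_matrix()
    return (R.T@(np.array(target)-(s['ee_pos'] if frm is None else frm))/200).round(3)
E
python3 -c "
from h import *
a=(270,390,250);print(rel(a),rel((415,300,240),a),rel((561,207,220),(415,300,240)))"
```

```text
[-0.57  -0.571 -0.183] [-0.838 -0.163  0.05 ] [-0.848 -0.176  0.1  ]
```

Emit:
servo_tool(rows=[[-0.2, -0.2, -0.18, 0, 1], [-0.4, -0.4, -0.18, 0, 1], [-0.57, -0.57, -0.18, 0, 1], [-0.57, -0.57, -0.18, 0, 1], [-0.57, -0.57, -0.18, 0, 1], [-0.57, -0.57, -0.18, 0, 1], [-0.57, -0.57, -0.18, 0, 1]], force=15)

```text
time_s: 0.68
ee_pos: [270.2, 390.8, 249.9]
ee_rot: [180.0, -0.0, 159.2]
force: [0.5, 0.3, -0.4]
gripper_width: 91.0
gripper_force: 0.0
```

Emit:
servo_tool(rows=[[-0.2, -0.04, 0.05, 0, 1], [-0.4, -0.08, 0.05, 0, 1], [-0.6, -0.12, 0.05, 0, 1], [-0.84, -0.16, 0.05, 0, 1], [-0.84, -0.16, 0.05, 0, 1], [-0.84, -0.16, 0.05, 0, 1], [-0.84, -0.16, 0.05, 0, 1]])

```text
time_s: 1.27
ee_pos: [415.3, 302.1, 239.2]
ee_rot: [-180.0, -0.1, 159.2]
force: [-0.6, -0.9, 0.1]
gripper_width: 91.0
gripper_force: 0.0
```

Emit:
servo_tool(rows=[[-0.2, -0.04, 0.05, 0, 1], [-0.4, -0.08, 0.05, 0, 1], [-0.6, -0.12, 0.1, 0, 1], [-0.85, -0.18, 0.1, 0, 1], [-0.85, -0.18, 0.1, 0, 1], [-0.85, -0.18, 0.1, 0, 1], [-0.85, -0.18, 0.1, 0, 1], [-0.85, -0.18, 0.1, 0, 1], [-0.85, -0.18, 0.1, 0, 1]])

```text
time_s: 2.02
ee_pos: [560.4, 208.8, 220.4]
ee_rot: [180.0, -0.0, 159.4]
force: [-0.2, 0.5, 0.1]
gripper_width: 91.6
gripper_force: 0.0
```

Run:
```python
from h import *
s=state();print(s['time_s'],s['ee_pos'],s['ee_rot'],s['force'],s['qpos'],rel((561,207,160)))
c=vision.camera_info('wrist');print(c);im=vision.grab_frame('wrist')[:,:,::-1];cv2.imwrite('pics/w1.png',im)
h=cv2.cvtColor(np.ascontiguousarray(im),cv2.COLOR_BGR2HSV)
o,d=ray('wrist',320,200,c)
# expected head pixel
T=np.array(c['T']);p=T[:3,:3].T@(np.array([561,207,136])-T[:3,3])*[1,-1,-1];f=200/np.tan(np.radians(c['vertical_fov'])/2)
t=np.arctan2(np.hypot(p[0],p[1]),p[2]);print('expect',c['cx']+f*t*p[0]/np.hypot(p[0],p[1]),c['cy']+f*t*p[1]/np.hypot(p[0],p[1]))
```

```text
2.0167 [560.39956931 208.77096551 220.38778637] [ 1.79971924e+02 -2.62080928e-02  1.59364055e+02] [-0.18313822  0.46116268  0.06835996] [ 1.93089533e+01  2.01859348e+01  8.58920543e+01  3.99125927e-02
  7.39240810e+01 -5.00661477e+01] [-0.006 -0.007  0.302]
{'vertical_fov': 65.70646984690485, 'cx': 322.6577541681128, 'cy': 202.07544540965182, 'T': array([[ 3.51698463e-01, -9.00487439e-01, -2.55793987e-01,
         4.87756645e+02],
       [ 9.36112876e-01,  3.38586602e-01,  9.51409283e-02,
         2.36115234e+02],
       [ 9.35205816e-04, -2.72912963e-01,  9.62038274e-01,
         3.90566111e+02],
       [ 0.00000000e+00,  0.00000000e+00,  0.00000000e+00,
         1.00000000e+00]])}
expect 320.64275158786035 209.44248458727105
```

View pics/w1.png

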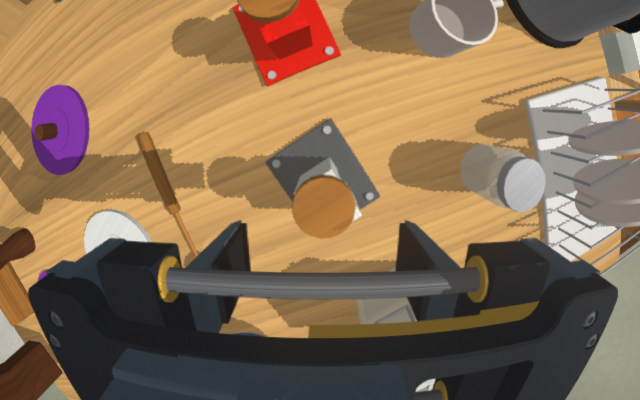

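The wrist view shows the dark stand's head at about (324,207), 3 px from where I expected it. The path down between the fingers is clear.

Run:
```python
from h import *
im=cv2.imread('pics/w1.png');h=cv2.cvtColor(im,cv2.COLOR_BGR2HSV);print(h[207,324],h[250,280],h[170,240],h[185,320])
m=((h[...,1]>150)&(h[...,0]<18)).astype(np.uint8);c,s=blob(m,(285,165,365,245));print(c,s)
cc=vision.camera_info('wrist');print(onz('wrist',s[0]+s[2]/2,s[1]+s[3]/2,135,cc),onz('wrist',*c,135,cc))
t=(561,209);print(rel((*t,150)),rel((*t,111.5)))
```

```text
[ 15 169 169] [ 17 131 220] [ 17 130 145] [ 15 168 170]
[323.09268454 206.96590533] [ 292  176   62   62 3021]
[560.21303961 209.32994773 135.        ] [560.21244073 209.41550705 135.        ]
[-0.001  0.003  0.352] [-0.001  0.002  0.545]
```

Emit:
servo_tool(rows=[[0, 0.003, 0.15, 0, 1], [0, 0.003, 0.3, 0, 1], [0, 0.003, 0.4, 0, 1], [0, 0.003, 0.45, 0, 1], [0, 0.003, 0.5, 0, 1], [0, 0.003, 0.545, 0, 1], [0, 0.003, 0.545, 0, 1], [0, 0.003, 0.545, 0, 1], [0, 0.003, 0.545, 0, 0.7], [0, 0.003, 0.545, 0, 0.65]], force=15)

```text
time_s: 2.9
ee_pos: [563.0, 207.8, 112.1]
ee_rot: [179.9, 0.1, 159.2]
force: [0.2, 0.6, -0.9]
gripper_width: 80.9
gripper_force: 0.0
```

Emit:
servo_tool(rows=[[0, 0, 0, 0, 0.5], [0, 0, 0, 0, 0.4], [0, 0, 0, 0, 0.4], [0, 0, 0, 0, 0.4], [0, 0, 0, 0, 0.4], [0, 0, 0, 0, 0.4]], force=20)

```text
time_s: 3.4
ee_pos: [562.8, 208.5, 111.3]
ee_rot: [179.9, 0.0, 159.2]
force: [0.5, 4.6, -0.5]
gripper_width: 55.6
gripper_force: 20.0
```

Emit:
servo_tool(rows=[[0, 0.005, 0, 0, 0.4], [0, 0.005, -0.005, 0, 0.4], [0, 0.005, -0.01, 0, 0.4], [0, 0.005, -0.01, 0, 0.4]], force=30)

```text
time_s: 3.73
ee_pos: [562.7, 208.5, 112.6]
ee_rot: [180.0, -0.0, 159.2]
force: [2.0, 2.9, -3.6]
gripper_width: 55.3
gripper_force: 30.0
```

Emit:
servo_tool(rows=[[0, 0, -0.01, 0, 0.4], [0, 0, -0.02, 0, 0.4], [0, 0, -0.03, 0, 0.4], [0, 0, -0.03, 0, 0.4]])

```text
time_s: 4.07
ee_pos: [562.7, 208.5, 119.4]
ee_rot: [180.0, 0.0, 159.2]
force: [1.7, 1.8, -2.4]
gripper_width: 55.4
gripper_force: 30.0
```

Emit:
servo_tool(rows=[[0, 0, -0.005, 0, 0.4], [0, 0, -0.005, 0, 0.4]])

```text
time_s: 4.23
ee_pos: [562.7, 208.5, 120.2]
ee_rot: [180.0, 0.0, 159.2]
force: [2.3, 2.2, -2.6]
gripper_width: 55.5
gripper_force: 30.0
```

Emit:
servo_tool(rows=[[0, 0, -0.005, 0, 0.4], [0, 0, -0.005, 0, 0.4]])

```text
time_s: 4.4
ee_pos: [562.7, 208.6, 121.1]
ee_rot: [180.0, 0.0, 159.2]
force: [2.6, 2.7, -2.8]
gripper_width: 55.2
gripper_force: 30.0
```

Emit:
servo_tool(rows=[[0, 0, -0.005, 0, 0.4], [0, 0, -0.005, 0, 0.4]])

```text
time_s: 4.57
ee_pos: [562.7, 208.6, 122.1]
ee_rot: [180.0, 0.0, 159.2]
force: [1.9, 3.2, -2.1]
gripper_width: 55.6
gripper_force: 30.0
```

Emit:
servo_tool(rows=[[0, 0, -0.005, 0, 0.4], [0, 0, -0.005, 0, 0.4]])

```text
time_s: 4.73
ee_pos: [562.7, 208.5, 123.1]
ee_rot: [180.0, 0.0, 159.2]
force: [2.2, 3.1, -3.0]
gripper_width: 55.6
gripper_force: 30.0
```

Emit:
servo_tool(rows=[[0, 0, -0.005, 0, 0.4], [0, 0, -0.005, 0, 0.4]])

```text
time_s: 4.9
ee_pos: [562.7, 208.5, 124.1]
ee_rot: [180.0, 0.0, 159.2]
force: [3.2, 1.9, -3.5]
gripper_width: 55.4
gripper_force: 30.0
```

Emit:
servo_tool(rows=[[0, 0, -0.005, 0, 0.4], [0, 0, -0.005, 0, 0.4]])

```text
time_s: 5.07
ee_pos: [562.7, 208.5, 125.2]
ee_rot: [180.0, 0.0, 159.2]
force: [3.5, 1.8, -4.6]
gripper_width: 55.6
gripper_force: 30.0
```

Emit:
servo_tool(rows=[[0, 0, -0.005, 0, 0.4], [0, 0, -0.005, 0, 0.4]])

```text
time_s: 5.23
ee_pos: [562.7, 208.5, 126.1]
ee_rot: [180.0, 0.0, 159.2]
force: [2.5, 1.4, -3.7]
gripper_width: 55.4
gripper_force: 30.0
```

Emit:
servo_tool(rows=[[0, 0, -0.005, 0, 0.4], [0, 0, -0.005, 0, 0.4]])

```text
time_s: 5.4
ee_pos: [562.7, 208.5, 127.2]
ee_rot: [180.0, 0.0, 159.2]
force: [3.1, 2.2, -2.6]
gripper_width: 55.1
gripper_force: 30.0
```

Emit:
servo_tool(rows=[[0, 0, -0.005, 0, 0.4], [0, 0, -0.005, 0, 0.4]])

```text
time_s: 5.57
ee_pos: [562.7, 208.5, 128.2]
ee_rot: [180.0, 0.0, 159.2]
force: [3.0, 1.5, -2.8]
gripper_width: 55.2
gripper_force: 30.0
```

Emit:
servo_tool(rows=[[0, 0, -0.005, 0, 0.4], [0, 0, -0.005, 0, 0.4]])

```text
time_s: 5.73
ee_pos: [562.7, 208.5, 129.2]
ee_rot: [180.0, 0.0, 159.2]
force: [2.7, 1.6, -2.0]
gripper_width: 55.3
gripper_force: 30.0
```

Emit:
servo_tool(rows=[[0, 0, -0.005, 0, 0.4], [0, 0, -0.005, 0, 0.4]])

```text
time_s: 5.9
ee_pos: [562.7, 208.5, 130.2]
ee_rot: [180.0, 0.0, 159.2]
force: [3.2, 2.0, -2.2]
gripper_width: 55.0
gripper_force: 30.0
```

Emit:
servo_tool(rows=[[0, 0, -0.005, 0, 0.4], [0, 0, -0.005, 0, 0.4]])

```text
time_s: 6.07
ee_pos: [562.7, 208.6, 131.2]
ee_rot: [180.0, 0.0, 159.2]
force: [3.9, 3.3, -3.7]
gripper_width: 55.3
gripper_force: 30.0
```

Emit:
servo_tool(rows=[[0, 0, -0.005, 0, 0.4], [0, 0, -0.005, 0, 0.4]])

```text
time_s: 6.23
ee_pos: [562.7, 208.5, 132.2]
ee_rot: [180.0, 0.0, 159.2]
force: [3.5, 2.5, -3.9]
gripper_width: 55.1
gripper_force: 30.0
```

Emit:
servo_tool(rows=[[0, 0, -0.005, 0, 0.4], [0, 0, -0.005, 0, 0.4]])

```text
time_s: 6.4
ee_pos: [562.7, 208.5, 133.1]
ee_rot: [180.0, 0.0, 159.2]
force: [3.5, 3.4, -2.9]
gripper_width: 55.4
gripper_force: 30.0
```

Emit:
servo_tool(rows=[[0, 0, -0.005, 0, 0.4], [0, 0, -0.005, 0, 0.4]])

```text
time_s: 6.57
ee_pos: [562.7, 208.5, 134.2]
ee_rot: [180.0, 0.0, 159.2]
force: [3.6, 1.6, -3.1]
gripper_width: 55.3
gripper_force: 30.0
```

Emit:
servo_tool(rows=[[0, 0, -0.005, 0, 0.4], [0, 0, -0.005, 0, 0.4]])

```text
time_s: 6.73
ee_pos: [562.7, 208.5, 135.2]
ee_rot: [180.0, 0.0, 159.2]
force: [3.7, 2.5, -2.9]
gripper_width: 55.4
gripper_force: 30.0
```

Emit:
servo_tool(rows=[[0, 0, -0.005, 0, 0.4], [0, 0, -0.005, 0, 0.4]])

```text
time_s: 6.9
ee_pos: [562.7, 208.6, 136.2]
ee_rot: [180.0, 0.0, 159.2]
force: [3.7, 2.7, -2.9]
gripper_width: 55.4
gripper_force: 30.0
```

Emit:
servo_tool(rows=[[0, 0, -0.005, 0, 0.4], [0, 0, -0.005, 0, 0.4]])

```text
time_s: 7.07
ee_pos: [562.7, 208.5, 137.1]
ee_rot: [180.0, 0.0, 159.2]
force: [2.6, 2.8, -3.0]
gripper_width: 54.8
gripper_force: 30.0
```

Emit:
servo_tool(rows=[[0, 0, -0.005, 0, 0.4], [0, 0, -0.005, 0, 0.4]])

```text
time_s: 7.23
ee_pos: [562.7, 208.6, 138.1]
ee_rot: [180.0, 0.0, 159.2]
force: [4.2, 3.7, -2.9]
gripper_width: 55.1
gripper_force: 30.0
```

Emit:
servo_tool(rows=[[0, 0, -0.005, 0, 0.4], [0, 0, -0.005, 0, 0.4]])

```text
time_s: 7.4
ee_pos: [562.7, 208.5, 138.9]
ee_rot: [180.0, 0.0, 159.2]
force: [4.5, 1.5, -3.8]
gripper_width: 55.6
gripper_force: 30.0
```

Emit:
servo_tool(rows=[[0, 0, -0.005, 0, 0.4], [0, 0, -0.005, 0, 0.4]])

```text
time_s: 7.57
ee_pos: [562.7, 208.5, 139.5]
ee_rot: [-180.0, -0.0, 159.2]
force: [5.1, 2.9, -5.6]
gripper_width: 55.2
gripper_force: 30.0
```

Emit:
servo_tool(rows=[[0, 0, -0.005, 0, 0.4], [0, 0, -0.005, 0, 0.4]])

```text
time_s: 7.73
ee_pos: [562.6, 208.5, 140.1]
ee_rot: [-180.0, -0.0, 159.2]
force: [4.8, 2.9, -8.0]
gripper_width: 55.3
gripper_force: 30.0
```

Emit:
servo_tool(rows=[[0, 0, -0.005, 0, 0.4], [0, 0, -0.005, 0, 0.4]])

```text
time_s: 7.9
ee_pos: [562.6, 208.5, 140.7]
ee_rot: [-180.0, -0.0, 159.2]
force: [6.0, 3.3, -8.8]
gripper_width: 55.2
gripper_force: 30.0
```

Emit:
servo_tool(rows=[[0, 0, -0.005, 0, 0.4], [0, 0, -0.005, 0, 0.4]])

```text
time_s: 8.07
ee_pos: [562.6, 208.5, 141.6]
ee_rot: [-180.0, -0.0, 159.2]
force: [6.5, 3.0, -8.9]
gripper_width: 55.2
gripper_force: 30.0
```

The first pull ramp has shown up at a rise of about 28 to 30 mm.

Emit:
servo_tool(rows=[[0, 0, -0.005, 0, 0.4], [0, 0, -0.005, 0, 0.4]])

```text
time_s: 8.23
ee_pos: [562.6, 208.5, 142.4]
ee_rot: [-180.0, -0.0, 159.2]
force: [6.0, 3.2, -9.9]
gripper_width: 55.5
gripper_force: 30.0
```

Emit:
servo_tool(rows=[[0, 0, -0.005, 0, 0.4], [0, 0, -0.005, 0, 0.4]])

```text
time_s: 8.4
ee_pos: [562.6, 208.5, 143.3]
ee_rot: [-180.0, -0.1, 159.2]
force: [5.3, 2.8, -10.9]
gripper_width: 55.0
gripper_force: 30.0
```

Emit:
servo_tool(rows=[[0, 0, -0.005, 0, 0.4], [0, 0, -0.005, 0, 0.4]])

```text
time_s: 8.57
ee_pos: [562.6, 208.5, 144.3]
ee_rot: [-180.0, -0.1, 159.2]
force: [6.4, 2.8, -8.8]
gripper_width: 55.3
gripper_force: 30.0
```

Emit:
servo_tool(rows=[[0, 0, -0.005, 0, 0.4], [0, 0, -0.005, 0, 0.4]])

```text
time_s: 8.73
ee_pos: [562.7, 208.5, 146.9]
ee_rot: [180.0, -0.0, 159.2]
force: [4.8, 2.3, -4.2]
gripper_width: 55.5
gripper_force: 30.0
```

Emit:
servo_tool(rows=[[0, 0, -0.005, 0, 0.4], [0, 0, -0.005, 0, 0.4]])

```text
time_s: 8.9
ee_pos: [562.7, 208.5, 148.1]
ee_rot: [180.0, 0.0, 159.2]
force: [4.1, 1.7, -3.6]
gripper_width: 55.1
gripper_force: 30.0
```

Emit:
servo_tool(rows=[[0, 0, -0.005, 0, 0.4], [0, 0, -0.005, 0, 0.4]])

```text
time_s: 9.07
ee_pos: [562.7, 208.5, 148.9]
ee_rot: [180.0, 0.0, 159.2]
force: [5.0, 2.5, -4.0]
gripper_width: 55.3
gripper_force: 30.0
```

Emit:
servo_tool(rows=[[0, 0, -0.005, 0, 0.4], [0, 0, -0.005, 0, 0.4]])

```text
time_s: 9.23
ee_pos: [562.7, 208.5, 149.6]
ee_rot: [180.0, -0.0, 159.2]
force: [5.4, 2.3, -5.4]
gripper_width: 55.2
gripper_force: 30.0
```

Emit:
servo_tool(rows=[[0, 0, -0.005, 0, 0.4], [0, 0, -0.005, 0, 0.4]])

```text
time_s: 9.4
ee_pos: [562.6, 208.6, 150.1]
ee_rot: [-180.0, -0.0, 159.2]
force: [5.9, 2.0, -7.8]
gripper_width: 55.2
gripper_force: 30.0
```

Emit:
servo_tool(rows=[[0, 0, -0.005, 0, 0.4], [0, 0, -0.005, 0, 0.4]])

```text
time_s: 9.57
ee_pos: [562.6, 208.5, 150.8]
ee_rot: [-180.0, -0.0, 159.2]
force: [5.8, 2.8, -9.6]
gripper_width: 55.2
gripper_force: 30.0
```

Emit:
servo_tool(rows=[[0, 0, -0.005, 0, 0.4], [0, 0, -0.005, 0, 0.4]])

```text
time_s: 9.73
ee_pos: [562.6, 208.5, 151.7]
ee_rot: [-180.0, -0.0, 159.2]
force: [5.2, 3.5, -10.3]
gripper_width: 55.7
gripper_force: 30.0
```

Emit:
servo_tool(rows=[[0, 0, -0.005, 0, 0.4], [0, 0, -0.005, 0, 0.4]])

```text
time_s: 9.9
ee_pos: [562.6, 208.5, 152.6]
ee_rot: [-180.0, -0.0, 159.2]
force: [6.1, 3.0, -10.0]
gripper_width: 55.4
gripper_force: 30.0
```

Emit:
servo_tool(rows=[[0, 0, -0.005, 0, 0.4], [0, 0, -0.005, 0, 0.4]])

```text
time_s: 10.07
ee_pos: [562.6, 208.5, 153.4]
ee_rot: [-180.0, -0.0, 159.2]
force: [6.0, 2.6, -10.6]
gripper_width: 55.6
gripper_force: 30.0
```

Emit:
servo_tool(rows=[[0, 0, -0.005, 0, 0.4], [0, 0, -0.005, 0, 0.4]])

```text
time_s: 10.23
ee_pos: [562.6, 208.5, 154.2]
ee_rot: [-180.0, -0.1, 159.2]
force: [6.9, 3.8, -10.3]
gripper_width: 55.0
gripper_force: 30.0
```

Click 1 came at about TCP z 145. Click 2 is imminent at 155 and click 3 should come near 165, so I'll go 12 mm more and no further than 170.

Emit:
servo_tool(rows=[[0, 0, -0.005, 0, 0.4], [0, 0, -0.005, 0, 0.4]])

```text
time_s: 10.4
ee_pos: [562.7, 208.5, 156.9]
ee_rot: [180.0, -0.0, 159.2]
force: [4.6, 2.4, -2.8]
gripper_width: 55.3
gripper_force: 30.0
```

Emit:
servo_tool(rows=[[0, 0, -0.005, 0, 0.4], [0, 0, -0.005, 0, 0.4]])

```text
time_s: 10.57
ee_pos: [562.7, 208.5, 158.1]
ee_rot: [180.0, 0.0, 159.2]
force: [3.8, 2.8, -2.8]
gripper_width: 55.3
gripper_force: 30.0
```

Emit:
servo_tool(rows=[[0, 0, -0.005, 0, 0.4], [0, 0, -0.005, 0, 0.4]])

```text
time_s: 10.73
ee_pos: [562.7, 208.5, 159.0]
ee_rot: [180.0, 0.0, 159.2]
force: [5.3, 2.9, -4.4]
gripper_width: 55.1
gripper_force: 30.0
```

Emit:
servo_tool(rows=[[0, 0, -0.005, 0, 0.4], [0, 0, -0.005, 0, 0.4]])

```text
time_s: 10.9
ee_pos: [562.6, 208.5, 159.6]
ee_rot: [180.0, 0.0, 159.2]
force: [5.1, 2.8, -6.0]
gripper_width: 55.2
gripper_force: 30.0
```

Emit:
servo_tool(rows=[[0, 0, -0.005, 0, 0.4], [0, 0, -0.005, 0, 0.4]])

```text
time_s: 11.07
ee_pos: [562.7, 208.5, 160.1]
ee_rot: [-180.0, -0.0, 159.2]
force: [5.4, 1.9, -7.6]
gripper_width: 55.3
gripper_force: 30.0
```

Emit:
servo_tool(rows=[[0, 0, -0.005, 0, 0.4], [0, 0, -0.005, 0, 0.4]])

```text
time_s: 11.23
ee_pos: [562.6, 208.5, 160.8]
ee_rot: [-180.0, -0.0, 159.2]
force: [5.0, 2.4, -9.4]
gripper_width: 55.2
gripper_force: 30.0
```

Emit:
servo_tool(rows=[[0, 0, -0.005, 0, 0.4], [0, 0, -0.005, 0, 0.4]])

```text
time_s: 11.4
ee_pos: [562.6, 208.5, 161.6]
ee_rot: [-180.0, -0.0, 159.2]
force: [6.7, 4.0, -10.2]
gripper_width: 55.3
gripper_force: 30.0
```

Emit:
servo_tool(rows=[[0, 0, -0.005, 0, 0.4], [0, 0, -0.005, 0, 0.4]])

```text
time_s: 11.57
ee_pos: [562.6, 208.5, 162.6]
ee_rot: [-180.0, -0.0, 159.2]
force: [6.6, 3.4, -10.5]
gripper_width: 55.3
gripper_force: 30.0
```

Emit:
servo_tool(rows=[[0, 0, -0.005, 0, 0.4], [0, 0, -0.005, 0, 0.4]])

```text
time_s: 11.73
ee_pos: [562.6, 208.5, 163.4]
ee_rot: [-180.0, -0.0, 159.2]
force: [6.0, 3.1, -10.1]
gripper_width: 55.2
gripper_force: 30.0
```

Emit:
servo_tool(rows=[[0, 0, -0.005, 0, 0.4], [0, 0, -0.005, 0, 0.4]])

```text
time_s: 11.9
ee_pos: [562.6, 208.5, 164.3]
ee_rot: [-180.0, -0.0, 159.2]
force: [7.4, 2.8, -10.0]
gripper_width: 55.3
gripper_force: 30.0
```

Emit:
servo_tool(rows=[[0, 0, -0.005, 0, 0.4], [0, 0, -0.005, 0, 0.4]])

```text
time_s: 12.07
ee_pos: [562.7, 208.5, 166.9]
ee_rot: [180.0, -0.0, 159.2]
force: [5.4, 2.0, -4.0]
gripper_width: 55.7
gripper_force: 30.0
```

Emit:
servo_tool(rows=[[0, 0, -0.005, 0, 0.4], [0, 0, -0.005, 0, 0.4]])

```text
time_s: 12.23
ee_pos: [562.7, 208.5, 168.1]
ee_rot: [180.0, 0.0, 159.2]
force: [4.4, 2.1, -3.7]
gripper_width: 55.2
gripper_force: 30.0
```

The third click is done: the force dropped between z 164.3 and 166.9. Now I'll lower gently until the pawl carries the weight.

Emit:
servo_tool(rows=[[0, 0, 0.005, 0, 0.4], [0, 0, 0.01, 0, 0.4], [0, 0, 0.01, 0, 0.4]])

```text
time_s: 12.48
ee_pos: [562.7, 208.5, 166.3]
ee_rot: [180.0, 0.0, 159.2]
force: [3.7, 2.5, -1.3]
gripper_width: 55.0
gripper_force: 30.0
```

Emit:
servo_tool(rows=[[0, 0, 0.003, 0, 0.4], [0, 0, 0.005, 0, 0.4], [0, 0, 0.005, 0, 0.4]])

```text
time_s: 12.73
ee_pos: [562.7, 208.5, 165.9]
ee_rot: [180.0, 0.0, 159.2]
force: [2.7, 1.7, 4.1]
gripper_width: 55.4
gripper_force: 30.0
```

Emit:
servo_tool(rows=[[0, 0, 0.003, 0, 0.4], [0, 0, 0.003, 0, 0.4]])

```text
time_s: 12.9
ee_pos: [562.7, 208.5, 165.6]
ee_rot: [180.0, 0.1, 159.2]
force: [2.0, 1.2, 6.3]
gripper_width: 55.3
gripper_force: 30.0
```

The column rests on the pawl at z about 166. I'll back off the press and open.

Emit:
servo_tool(rows=[[0, 0, -0.006, 0, 0.4], [0, 0, -0.006, 0, 0.4], [0, 0, -0.006, 0, 0.8], [0, 0, -0.006, 0, 1], [0, 0, -0.006, 0, 1], [0, 0, -0.006, 0, 1], [0, 0, -0.006, 0, 1], [0, 0, -0.006, 0, 1], [0, 0, -0.006, 0, 1]])

```text
time_s: 13.65
ee_pos: [562.5, 208.4, 165.4]
ee_rot: [-180.0, -0.0, 159.2]
force: [0.2, -0.0, 1.1]
gripper_width: 91.0
gripper_force: 0.0
```

Emit:
servo_tool(rows=[[0, 0, -0.1, 0, 1], [0, 0, -0.25, 0, 1], [0, 0, -0.4, 0, 1], [0, 0, -0.4, 0, 1], [0, 0, -0.4, 0, 1], [0, 0, -0.4, 0, 1]])

```text
time_s: 14.15
ee_pos: [562.2, 208.3, 245.0]
ee_rot: [-180.0, -0.0, 159.2]
force: [-1.0, -0.7, -0.7]
gripper_width: 91.3
gripper_force: 0.0
```

Run:
```python
from h import *
s=state();print(s['ee_pos'],s['ee_rot'],s['force'])
T=vision.grab_frame('top')[:,:,::-1].copy();S=vision.grab_frame('side')[:,:,::-1].copy()
W=vision.grab_frame('wrist')[:,:,::-1].copy();cw=vision.camera_info('wrist')
for n,im in zip('TSW',(T,S,W)): cv2.imwrite(f'pics/r{n}.png',im)
h=cv2.cvtColor(W,cv2.COLOR_BGR2HSV);m=((h[...,1]>150)&(h[...,0]<18)).astype(np.uint8);c,st=blob(m,(270,160,380,260));print(c,st)
for z in (182,190):print(z,onz('wrist',st[0]+st[2]/2,st[1]+st[3]/2,z,cw))
cv2.imwrite('pics/rr.png',np.hstack([cv2.resize(S[80:220,240:400],(400,350)),cv2.resize(W,(560,350))])[:, :800])
a=(590,140,250);print(rel(a),rel((575,-20,200),a),rel((555,-145.5,160),(575,-20,200)))
```

```text
[562.1581314  208.33954828 244.99964502] [-1.79964770e+02 -4.54814009e-02  1.59213359e+02] [-1.03735285 -0.65010538 -0.66033027]
[323.73443983 216.59906639] [ 289  182   71   70 3856]
182 [562.79822589 209.58913519 182.        ]
190 [560.28301806 210.50065815 190.        ]
[-0.253 -0.269 -0.03 ] [-0.214 -0.774  0.251] [-0.13  -0.622  0.201]
```

View pics/rr.png

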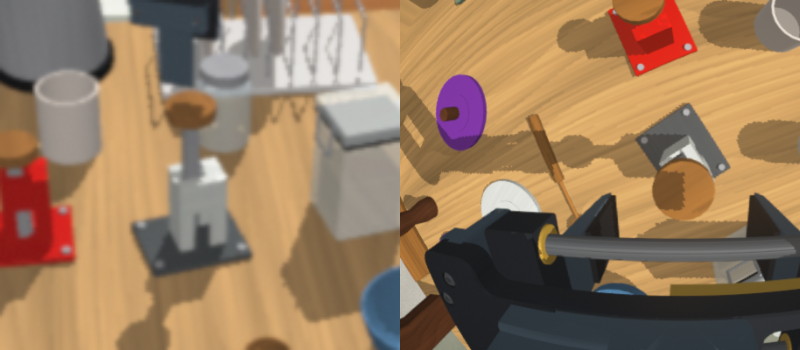

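The side crop shows the column standing raised with the fingers off. The wrist view puts the head centre at about (561, 209.5). On to the lid.

Emit:
servo_tool(rows=[[-0.12, -0.13, -0.03, 0, 1], [-0.25, -0.27, -0.03, 0, 1], [-0.25, -0.27, -0.03, 0, 1], [-0.25, -0.27, -0.03, 0, 1]])

```text
time_s: 14.63
ee_pos: [590.3, 138.8, 250.3]
ee_rot: [-179.9, -0.1, 159.0]
force: [0.1, 0.1, 0.7]
gripper_width: 91.3
gripper_force: 0.0
```

Emit:
servo_tool(rows=[[-0.05, -0.19, 0, 0, 0.9], [-0.1, -0.38, 0.1, 0, 0.9], [-0.15, -0.57, 0.2, 0, 0.7], [-0.21, -0.77, 0.25, 0, 0.7], [-0.21, -0.77, 0.25, 0, 0.7], [-0.21, -0.77, 0.25, 0, 0.7]])

```text
time_s: 15.13
ee_pos: [573.6, -19.6, 200.1]
ee_rot: [-180.0, -0.2, 159.0]
force: [-0.3, 0.5, 0.3]
gripper_width: 64.1
gripper_force: 0.0
```

Emit:
servo_tool(rows=[[-0.04, -0.2, 0.07, 0, 0.7], [-0.08, -0.4, 0.14, 0, 0.7], [-0.13, -0.62, 0.2, 0, 0.7], [-0.13, -0.62, 0.2, 0, 0.7], [-0.13, -0.62, 0.2, 0, 0.7], [-0.13, -0.62, 0.2, 0, 0.7]])

```text
time_s: 15.63
ee_pos: [555.9, -142.1, 161.9]
ee_rot: [179.9, 0.0, 159.2]
force: [0.2, 0.3, -0.3]
gripper_width: 63.5
gripper_force: 0.0
```

Run:
```python
from h import *
s=state();print(s['ee_pos'],s['ee_rot'],s['force'])
cw=vision.camera_info('wrist');W=vision.grab_frame('wrist')[:,:,::-1].copy();cv2.imwrite('pics/w2.png',W)
h=cv2.cvtColor(W,cv2.COLOR_BGR2HSV);T=np.array(cw['T']);f=200/np.tan(np.radians(cw['vertical_fov'])/2)
def px(P):
    p=T[:3,:3].T@(np.array(P)-T[:3,3])*[1,-1,-1];r=np.hypot(p[0],p[1]);t=np.arctan2(r,p[2]);return cw['cx']+f*t*p[0]/r,cw['cy']+f*t*p[1]/r
e=px((555,-145.5,52));print('expect',e,h[int(e[1]),int(e[0])])
m=((h[...,2]<120)&(h[...,0]<20)&(h[...,1]>90)).astype(np.uint8);x,y=map(int,e)
c,st=blob(m,(x-40,y-40,x+40,y+40));print(c,st,onz('wrist',*c,40,cw))
```

```text
[ 555.90722398 -142.09906576  161.87753685] [1.79906053e+02 1.75579225e-02 1.59225091e+02] [ 0.17758886  0.33188811 -0.34049438]
expect (np.float64(318.44472491129795), np.float64(200.45553185528425)) [ 10 112 107]
[319.28791209 197.18901099] [308 184  23  26 455] [ 555.27927878 -144.86780057   40.        ]
```

View pics/w2.png

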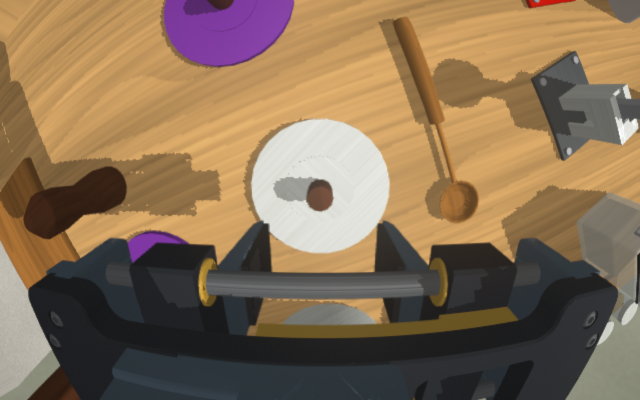

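The wrist view shows the aluminium lid's grip at (319,196). That puts it at (555, -145), which agrees with the earlier estimate. I'll descend in two stages.

Emit:
servo_tool(rows=[[0, -0.007, 0.15, 0, 0.7], [0, -0.007, 0.3, 0, 0.7], [0, -0.007, 0.45, 0, 0.7], [0, -0.007, 0.52, 0, 0.7], [0, -0.007, 0.52, 0, 0.7], [0, -0.007, 0.52, 0, 0.7]])

```text
time_s: 16.18
ee_pos: [555.4, -143.3, 57.8]
ee_rot: [180.0, -0.0, 159.3]
force: [0.5, -0.1, -0.1]
gripper_width: 63.8
gripper_force: 0.0
```

```bash
python3 -c "
from h import *
print(state()['ee_pos'],state()['force'],rel((555,-145,18)))"
```

```text
[ 555.37361354 -143.28121804   57.83471031] [ 0.47572819 -0.09557502 -0.09577002] [-0.001 -0.009  0.199]
```

Emit:
servo_tool(rows=[[0, -0.008, 0.06, 0, 0.7], [0, -0.008, 0.12, 0, 0.7], [0, -0.008, 0.17, 0, 0.7], [0, -0.008, 0.199, 0, 0.7], [0, -0.008, 0.199, 0, 0.7], [0, -0.008, 0.199, 0, 0.7]])

```text
time_s: 16.68
ee_pos: [554.6, -146.4, 18.3]
ee_rot: [180.0, 0.1, 159.2]
force: [-0.5, -0.2, 0.3]
gripper_width: 64.0
gripper_force: 0.0
```

Emit:
servo_tool(rows=[[0, 0, 0, 0, 0.5], [0, 0, 0, 0, 0.4], [0, 0, 0, 0, 0.3], [0, 0, 0, 0, 0.1], [0, 0, 0, 0, 0.1], [0, 0, 0, 0, 0.1], [0, 0, 0, 0, 0.1]], force=25)

```text
time_s: 17.27
ee_pos: [554.2, -146.4, 17.9]
ee_rot: [180.0, 0.0, 159.2]
force: [0.4, 1.1, 1.6]
gripper_width: 25.3
gripper_force: 25.0
```

Emit:
servo_tool(rows=[[0, 0, -0.03, 0, 0.1], [0, 0, -0.1, 0, 0.1], [0, 0, -0.2, 0, 0.1], [0, 0, -0.3, 0, 0.1], [0, 0, -0.45, 0, 0.1], [0, 0, -0.6, 0, 0.1], [0, 0, -0.75, 0, 0.1], [0, 0, -0.9, 0, 0.1], [0, 0, -1, 0, 0.1], [0, 0, -1, 0, 0.1], [0, 0, -1, 0, 0.1], [0, 0, -1, 0, 0.1]], force=35)

```text
time_s: 18.27
ee_pos: [552.9, -146.3, 216.0]
ee_rot: [-180.0, -0.2, 159.2]
force: [-0.3, -0.4, -2.3]
gripper_width: 25.4
gripper_force: 35.0
```

Emit:
servo_tool(rows=[[0, 0, -0.1, 0, 0.1], [0, 0, -0.2, 0, 0.1], [0, 0, -0.2, 0, 0.1], [0, 0, -0.2, 0, 0.1]])

```text
time_s: 18.6
ee_pos: [553.8, -146.5, 256.4]
ee_rot: [-180.0, -0.1, 159.2]
force: [-0.9, 0.7, -2.3]
gripper_width: 25.1
gripper_force: 35.0
```

Run:
```python
from h import *
s=state();print(s['ee_pos'],s['force'],s['torque']);a=(558,30,258)
print(rel(a),rel((561,209.5,258),a))
W=vision.grab_frame('wrist')[:,:,::-1];cv2.imwrite('pics/w3.png',W)
```

```text
[ 553.7973858  -146.52209525  256.44523827] [-0.91517355  0.68769783 -2.33242486] [ 0.03915083 -0.03799417  0.04966836]
[ 0.294  0.833 -0.007] [0.305 0.844 0.   ]
```

View pics/w3.png

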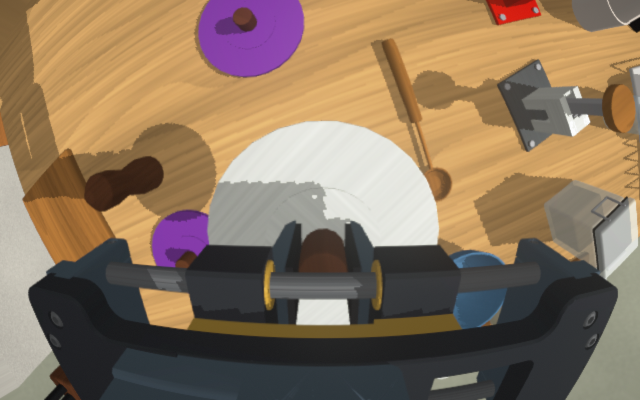

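The lid is held level and centred between the fingers, with the stand's head clear at the right (620,107). I'll carry it over.

Emit:
servo_tool(rows=[[0.05, 0.1, 0, 0, 0.1], [0.1, 0.25, 0, 0, 0.1], [0.16, 0.4, 0, 0, 0.1], [0.21, 0.55, 0, 0, 0.1], [0.25, 0.7, 0, 0, 0.1], [0.29, 0.8, 0, 0, 0.1], [0.294, 0.833, -0.007, 0, 0.1], [0.294, 0.833, -0.007, 0, 0.1]])

```text
time_s: 19.32
ee_pos: [557.6, 31.5, 257.3]
ee_rot: [-179.9, -0.2, 159.4]
force: [0.0, -1.3, -1.5]
gripper_width: 25.4
gripper_force: 35.0
```

Emit:
servo_tool(rows=[[0.05, 0.14, 0, 0, 0.1], [0.1, 0.28, 0, 0, 0.1], [0.15, 0.42, 0, 0, 0.1], [0.2, 0.56, 0, 0, 0.1], [0.25, 0.7, 0, 0, 0.1], [0.29, 0.79, 0, 0, 0.1], [0.3, 0.83, 0, 0, 0.1], [0.3, 0.84, 0, 0, 0.1], [0.3, 0.84, 0, 0, 0.1], [0.3, 0.84, 0, 0, 0.1], [0.3, 0.84, 0, 0, 0.1]])

```text
time_s: 20.23
ee_pos: [561.9, 206.7, 259.1]
ee_rot: [-180.0, 0.0, 159.1]
force: [-1.0, -0.1, -2.2]
gripper_width: 25.2
gripper_force: 35.0
```

```bash
python3 -c "
from h import *
s=state();print(s['ee_pos'],s['ee_rot'],s['force'],rel((561,208.7,212)))"
```

```text
[561.92000207 206.72603872 259.0658427 ] [-1.79956860e+02  4.34868011e-03  1.59108438e+02] [-1.00576563 -0.07915097 -2.24997297] [0.008 0.008 0.235]
```

Emit:
servo_tool(rows=[[0.007, 0.007, 0.05, 0, 0.1], [0.007, 0.007, 0.12, 0, 0.1], [0.007, 0.007, 0.18, 0, 0.1], [0.007, 0.007, 0.23, 0, 0.1], [0.007, 0.007, 0.26, 0, 0.1], [0.007, 0.007, 0.27, 0, 0.1], [0.007, 0.007, 0.27, 0, 0.1], [0.007, 0.007, 0.27, 0, 0.1]])

```text
time_s: 20.9
ee_pos: [561.3, 210.3, 205.6]
ee_rot: [180.0, 0.0, 159.2]
force: [0.4, 0.0, -1.6]
gripper_width: 25.1
gripper_force: 35.0
```

Run:
```python
from h import *
s=state();print(s['ee_pos'],s['force'])
S=vision.grab_frame('side')[:,:,::-1];T=vision.grab_frame('top')[:,:,::-1]
cv2.imwrite('pics/p.png',np.hstack([cv2.resize(S[60:200,230:390],(400,350)),cv2.resize(T[130:270,170:330],(400,350))]))
```

```text
[561.26794472 210.25923588 205.61878304] [ 0.42216452  0.01854482 -1.64512969]
```

View pics/p.png

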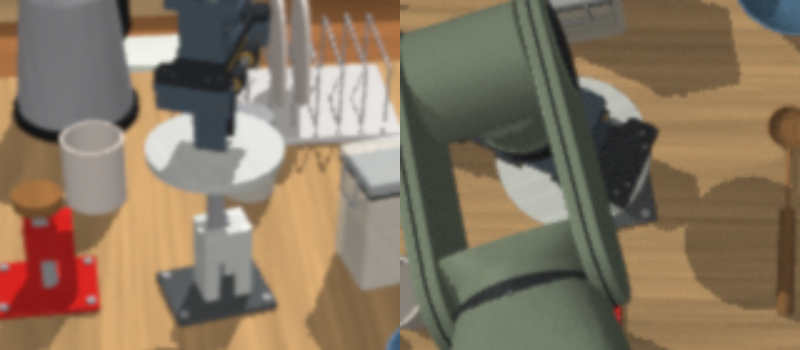

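The lid hangs level over the column: in the side crop the column sits under the plate's middle, at about (215,200). Now I'll lower it in small steps.

Emit:
servo_tool(rows=[[0, 0, 0.008, 0, 0.1], [0, 0, 0.015, 0, 0.1], [0, 0, 0.015, 0, 0.1]])

```text
time_s: 21.25
ee_pos: [560.8, 210.2, 202.0]
ee_rot: [-180.0, -0.0, 159.2]
force: [0.4, -0.8, -2.0]
gripper_width: 25.6
gripper_force: 35.0
```

Emit:
servo_tool(rows=[[0, 0, 0.005, 0, 0.1], [0, 0, 0.005, 0, 0.1]])

```text
time_s: 21.42
ee_pos: [560.9, 210.2, 201.0]
ee_rot: [-180.0, -0.0, 159.2]
force: [0.2, -0.3, -1.8]
gripper_width: 25.4
gripper_force: 35.0
```

Emit:
servo_tool(rows=[[0, 0, 0.005, 0, 0.1], [0, 0, 0.005, 0, 0.1]])

```text
time_s: 21.58
ee_pos: [560.8, 210.2, 200.0]
ee_rot: [-180.0, -0.0, 159.2]
force: [-1.0, -0.2, -1.9]
gripper_width: 25.3
gripper_force: 35.0
```

Emit:
servo_tool(rows=[[0, 0, 0.004, 0, 0.1], [0, 0, 0.004, 0, 0.1]])

```text
time_s: 21.75
ee_pos: [560.9, 210.2, 199.6]
ee_rot: [180.0, 0.0, 159.2]
force: [-0.9, -0.3, -1.1]
gripper_width: 25.1
gripper_force: 35.0
```

Emit:
servo_tool(rows=[[0, 0, 0.002, 0, 0.1], [0, 0, 0.002, 0, 0.1]])

```text
time_s: 21.92
ee_pos: [561.0, 210.2, 199.5]
ee_rot: [180.0, 0.0, 159.2]
force: [-2.1, -0.2, 2.0]
gripper_width: 25.6
gripper_force: 35.0
```

Emit:
servo_tool(rows=[[0, 0, 0.002, 0, 0.1], [0, 0, 0.002, 0, 0.1]])

```text
time_s: 22.08
ee_pos: [561.0, 210.3, 199.3]
ee_rot: [180.0, 0.0, 159.2]
force: [-2.1, -1.1, 5.2]
gripper_width: 25.4
gripper_force: 35.0
```

The lid is in contact with the head at z 199.5, as expected. I'll ease off, open with a small clearance, and rise.

Emit:
servo_tool(rows=[[0, 0, -0.003, 0, 0.1], [0, 0, -0.003, 0, 0.1], [0, 0, -0.003, 0, 0.5], [0, 0, -0.003, 0, 0.6], [0, 0, -0.003, 0, 0.6], [0, 0, -0.003, 0, 0.6], [0, 0, -0.003, 0, 0.6], [0, 0, -0.003, 0, 0.6]])

```text
time_s: 22.75
ee_pos: [560.9, 210.3, 199.0]
ee_rot: [-180.0, -0.0, 159.2]
force: [-0.0, 0.1, -0.3]
gripper_width: 55.1
gripper_force: 0.0
```

Emit:
servo_tool(rows=[[0, 0, -0.05, 0, 0.6], [0, 0, -0.15, 0, 0.6], [0, 0, -0.3, 0, 0.6], [0, 0, -0.45, 0, 0.6], [0, 0, -0.55, 0, 0.6], [0, 0, -0.55, 0, 0.6], [0, 0, -0.55, 0, 0.6], [0, 0, -0.55, 0, 0.6]])

```text
time_s: 23.42
ee_pos: [560.5, 210.1, 308.5]
ee_rot: [-180.0, -0.1, 159.2]
force: [-0.3, -0.7, -0.8]
gripper_width: 54.9
gripper_force: 0.0
```

Run:
```python
from h import *
s=state();print(s['time_s'],s['ee_pos'],s['force'],s['gripper_width'])
S=vision.grab_frame('side')[:,:,::-1];W=vision.grab_frame('wrist')[:,:,::-1]
cv2.imwrite('pics/f.png',np.hstack([cv2.resize(S[60:200,230:390],(320,350)),cv2.resize(W,(480,350))]))
```

```text
23.4167 [560.4594481  210.0789543  308.54567418] [-0.2938727  -0.69276189 -0.84755622] 54.86177899240024
```

View pics/f.png

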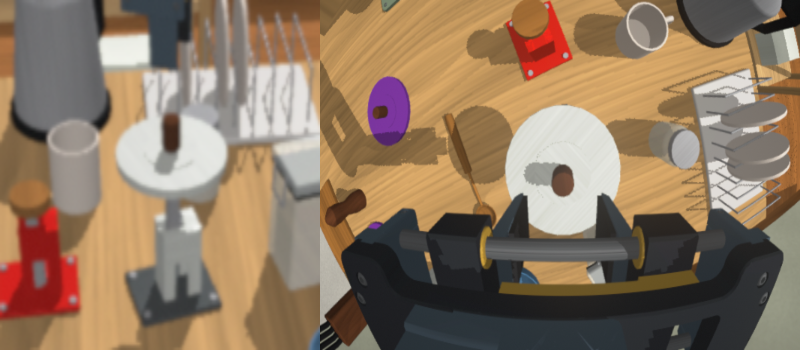

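The side crop shows the lid level and centred on the raised column, grip up. The gripper is clear of it and the other things look undisturbed.

```bash
python3 -c "
from workcell import job_done;print(job_done())"
```

```text
the job is handed in; nothing more can be done
None
```

I handed the job in at about 23.5 s: the column rests on its third notch after three clicks felt in the pull force, and the lid lies level on the head, centred as far as the last pictures show, with the gripper clear; the hand-in returned no verdict.

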